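Pack the bolt kit and leave the studs

ROBOT

A 6-joint arm with a two-finger parallel gripper is mounted at the origin on the work surface. World frame = base frame: x ahead of the robot, y to its left, z up, the work surface at z = 0. Lengths are in m, angles in degrees, forces in N, time in s.
With the tool pointing down it reaches from about 0.4 to 0.825 m from the base axis. Payload 7 kg.
Tool frame: the origin (TCP) lies at the very end of the fingers, on their centre line; the grasp point (between the pads) lies hold_point_z behind it (hold_point_z is the distance from the TCP to the grasp point, in m); z points along the fingers, y is the line along which they close (so a half turn about z gives the same grasp; the last joint's range is limited). The gripper opens to 88 mm and grips with 3 to 60 N. Pads are 19 mm wide; open, the fingers measure 130 mm over their backs; the gripper's body (78 mm by 193 mm) begins 47 mm behind the grasp point.
Start: joints at [87.955, 20.546, 0.682, 0, -70.136, -16.507], TCP at [0.215, 0.64, 0.227] pointing down, gripper open.
Joint ranges: [-176.03, 176.03], [-82.01, 121.73], [-58.28, 71.71], [-173.87, 95.51], [-174.79, -0.11], [-173.66, 173.66]. Speed limits (degrees/s): [136.94, 136.94, 172.46, 180, 180, 180].

INTERFACE

Orientations are given as [roll, pitch, yaw] about the fixed x, y, z axes, in that order (R = Rz(yaw) Ry(pitch) Rx(roll)).
In Python, from plant import get_obs, snapshot, close_job, hold_point_z gives the robot as it stands.
- The arm moves only by the tool play_rows, never from a script. Its argument "commands" is a list that holds one entry, the list of rows, each a list of 7 numbers: the shift along the tool's x, y, z in cm, then the turn, a rotation vector about the tool's x, y, z in degrees, then the opening, from 0 (shut) to 1 (fully open). In form: [[[x, y, z, ax, ay, az, fingers], ...]]. A call has 1 to 20 rows; each row is the pose to reach, as a shift and turn from the pose commanded when the call began, along the tool's axes at that moment; what a row does not reach only later rows make up. A row lasts 1/12 s, in which the tool goes at most 41.7 mm and 7.16 degrees, less where a joint would pass 70% of its speed; a pose out of reach is approached as far as the arm can. A call with a gripper value outside its range is refused whole. The fingers move at their own pace and stop on an object; the grip force is fixed at half the most. Time passes only in rows, so rows that repeat a pose let the fingers close. It gives the time, the measured TCP pose, the force, the opening and the grip force at its end, in the units of the state.
- get_obs(): the state, without advancing time (a new reading comes with each control period).
- snapshot(name): name is "scene" or "top" or "wrist"; returns a dict with "frame" (400x640x3 uint8, red, green, blue), "camera_matrix" (3x3 intrinsics, pixels), "origin" and "attitude" of the camera in the world. Camera axes: x right, y down, z forward; pixel columns grow to the right and rows downward; lengths in m; the calibration is good to about 2 mm. A picture is of the moment at which its call begins. There is no depth.
- close_job(): hands the job in; it is judged then, once.
The state is a dict: "clock": time; "joint_pos": joint angles; "qvel": joint speeds; "tau": joint torques, N m; "tool_pos": TCP position; "orientation": TCP orientation; "force": force on the tool from outside, world axes, zero at the start; "moment": the same for the moment, N m; "opening": finger opening in m; "gripper_force": force on a finger pad.
Only numpy, scipy, OpenCV 4.12 (cv2) and the standard library are available. Lean on these libraries where they do the work, as an engineer would, in place of code of your own. Each camera call takes 0.05 s, during which the arm holds its last target. There are 200 camera calls.

TASK

Pack the bolt kit into the bins of the carrier: lay the long hex-head bolt down in the long bin, the short hex-head bolt in the square bin, and the hex nut flat in the round bin. Leave the two headless studs and the round collar where they lie on the bench; they are not part of the kit.

Things in the scene. Friction and masses are not known exactly. Their poses are not given: they have to be found in the camera images.
- long_bolt: Long hex-head bolt to pack, steel, 0.26 kg, lying on the bench: 92.5 mm long in all, head 30 mm across flats and 12.5 mm thick, shank 20 mm in diameter and 80 mm long. Origin on its axis at the middle of the overall length, 13 mm above what it lies on; x along the axis from head to threaded end (within 0.13 rad: the head end lies higher). It does not roll.
- short_bolt: Short hex-head bolt to pack, steel, 0.17 kg, lying on the bench: 52.5 mm long in all, head 30 mm across flats and 12.5 mm thick, shank 20 mm in diameter, from x = -14 to 26 mm: grip it at about x = 4 mm. Origin on its axis at the middle of the overall length, 13 mm above what it lies on; x along the axis from head to threaded end (within 0.25 rad: the head end lies higher).
- hex_nut: Hexagon nut to pack, steel, 0.22 kg, lying flat on the bench: 46 mm across flats, 53 mm across corners, 24 mm high, bore 30 mm. Origin at the centre of its underside, z up, x pointing to the middle of a flat (a flat every 60 degrees).
- long_stud: Look-alike to leave alone: long headless stud, threaded all along, same steel, 20 mm in diameter, 92.5 mm long, lying on the bench. Origin at its centre, 10 mm above the bench, x along its axis.
- short_stud: Look-alike to leave alone: short headless stud, threaded all along, same steel, 20 mm in diameter, 52.5 mm long, lying on the bench. Origin at its centre, 10 mm above the bench, x along its axis.
- round_collar: Look-alike to leave alone: round collar (ring), same steel, 48 mm outside, 36 mm bore, 24 mm high, lying flat on the bench. Origin at the centre of its underside, z up.
- long_bin: Open oblong grey bin for the long bolt, fixed in the carrier: inside 144 mm along its x and 104 mm along its y, walls and floor 3 mm thick, 24 mm high. Origin at the centre of its underside, 3 mm above the bench, z up.
- square_bin: Open square grey bin for the short bolt, fixed in the carrier: inside 92 x 92 mm, x and y along its sides, walls and floor 3 mm thick, 24 mm high. Origin at the centre of its underside, 3 mm above the bench, z up.
- round_bin: Open round grey bin for the hex nut, fixed in the carrier: inside diameter 104 mm, wall and floor 3 mm thick, 24 mm high. Origin at the centre of its underside, 3 mm above the bench, z up.
- carrier: Fixed dark steel carrier, 164 mm (x) by 372 mm (y), rim 12 mm high, carrying loops at both y ends. The three bins stand in it in a row along its y, 118 mm from centre to centre, in any order, square to it. Origin at the centre of its underside on the bench (z = 0). The six loose steel pieces lie on the bench to the left (+y) of it, neighbours about 100 to 180 mm apart centre to centre.
Things that resemble listed ones, but are neither listed nor needed, are in the scene too. Leave any turquoise or yellow look-alike of the hex_nut alone.

How it is judged (in metres and radians):
At the end, for the whole second after the job is handed in: Long bolt in the long bin, short bolt in the square bin: middle within 60 x 52 mm (square: 46 mm) of the bin's centre and under 25 mm above its underside, level to 0.3 rad. Nut in the round bin: within 45 mm of its centre, origin under 32 mm up, flat to 0.2 rad. All at rest (0.02 m/s, 0.3 rad/s) (x of long_bolt in the frame of long_bin between -0.06 and 0.06 m and y of long_bolt in the frame of long_bin between -0.052 and 0.052 m and z of long_bolt in the frame of long_bin between 0 and 0.025 m and angle between long_bolt's own x axis and vertical between 1.27 and 1.87 rad and x of short_bolt in the frame of square_bin between -0.046 and 0.046 m and y of short_bolt in the frame of square_bin between -0.046 and 0.046 m and z of short_bolt in the frame of square_bin between 0 and 0.025 m and angle between short_bolt's own x axis and vertical between 1.27 and 1.87 rad and horizontal distance between hex_nut and round_bin below 0.045 m and z of hex_nut in the frame of round_bin between 0 and 0.032 m and (angle between hex_nut's own z axis and vertical below 0.2 rad or angle between hex_nut's own z axis and vertical above 2.94 rad) and linear speed of each of long_bolt, short_bolt, hex_nut below 0.02 m/s and angular speed of each of long_bolt, short_bolt, hex_nut below 0.3 rad/s); the robot touches nothing.
It fails at once if the long stud is moved more than 20 mm from where it lay (distance of long_stud from where it was at the start of the episode above 0.02 m).
It fails at once if the short stud is moved more than 20 mm from where it lay (distance of short_stud from where it was at the start of the episode above 0.02 m).
It fails at once if the round collar is moved more than 20 mm from where it lay (distance of round_collar from where it was at the start of the episode above 0.02 m).
It also fails if it takes over 83 s, if anything falls off the work surface, if the arm or the gripper's body presses on something with over 40 N, if the wrist force passes 120 N, or if a joint passes its speed limit or range.

## Working session

There is one attempt and no reset: what is moved stays moved. The work goes in short steps, Python scripts to look and compute and a tool call to move; the robot and the scene stay as the last step left them, time stands still between calls to the robot, and variables do not carry over. Pictures are saved under pics/ and viewed, at most 14 in all, crops included, and the job is handed in when it is done.

Besides the shell and the picture viewer there is one more tool, called after "Call:" as name([rows], argument=value, ...), one row to a line, values as JSON. play_rows: Moves the arm, as the interface text tells. Its arguments: {"type":"object","properties":{"commands":{"type":"array","items":{"type":"array","items":{"type":"array","items":{"type":"number"}}}}},"required":["commands"]}

```bash
mkdir -p pics
cat > h.py <<'E'
import numpy as np,cv2
from plant import get_obs,snapshot,close_job,hold_point_z
def save(n,f):
    s=snapshot(n);cv2.imwrite('pics/'+f,s['frame'][:,:,::-1]);np.savez('pics/'+f+'.npz',K=s['camera_matrix'],o=s['origin'],a=s['attitude']);return s
E
python3 - <<'E'
from h import *
for n in('top','scene'):
    s=save(n,n+'0.png');print(n,s['camera_matrix'],s['origin'],s['attitude'])
print(hold_point_z,get_obs())
E
```

```text
top [[435.94956353   0.         323.25201707]
 [  0.         435.94956353 199.1021909 ]
 [  0.           0.           1.        ]] [0.44425138 0.02458982 1.3623461 ] [-174.57343322    0.98968603  -88.98257876]
scene [[381.22778217   0.         323.03815376]
 [  0.         381.22778217 199.83255893]
 [  0.           0.           1.        ]] [1.10092562 0.294045   0.72852785] [-1.36961064e+02  1.06917687e-01  1.15528627e+02]
0.0188 {'clock': 0.1, 'joint_pos': array([ 8.79547213e+01,  2.05879864e+01,  6.40805278e-01, -1.74951304e-02,
       -7.01369181e+01, -1.65079691e+01]), 'qvel': array([ 0.04616185, -0.0189547 ,  0.12756032, -0.05172277, -0.0263454 ,
        0.14675974]), 'tau': array([-2.54117214e-03, -5.84165847e+01,  2.93752420e+01,  7.01553136e+00,
        1.01594735e-02, -5.89163483e-05]), 'tool_pos': array([0.21465178, 0.63950912, 0.22572329]), 'orientation': array([ 1.79914693e+02, -8.12925540e-03, -1.85591982e+01]), 'force': array([ 0.36226818, -0.35039577, -0.35611479]), 'moment': array([-0.03357927, -0.01460505,  0.02526001]), 'gripper_force': 0.0, 'opening': 0.08762794107294783}
```

View pics/top0.png

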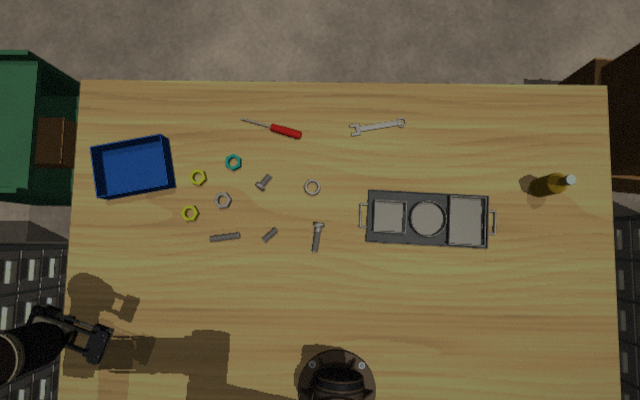

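View pics/scene0.png

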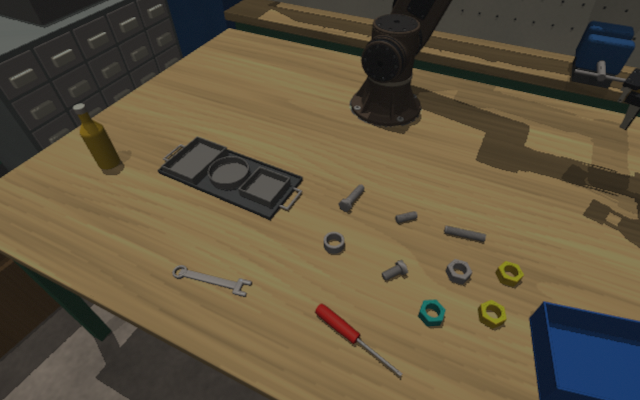

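The top view shows the grey hex nut at (223,200), the short bolt at (263,182) and the long bolt at (317,236). The collar is at (312,187) and the studs at (225,237) and (270,235). The bins are square (389,217), round (427,218) and long (467,220). I'll enlarge to read these more closely.

Run:
```python
from h import *
im=cv2.imread('pics/top0.png')
c=cv2.resize(im[150:265,180:340],None,fx=5,fy=5,interpolation=cv2.INTER_CUBIC);cv2.imwrite('pics/c1.png',np.clip(c*1.6,0,255).astype(np.uint8))
c=cv2.resize(im[180:260,350:505],None,fx=5,fy=5,interpolation=cv2.INTER_CUBIC);cv2.imwrite('pics/c2.png',np.clip(c*1.6,0,255).astype(np.uint8))
```

```text
(no output)
```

View pics/c1.png

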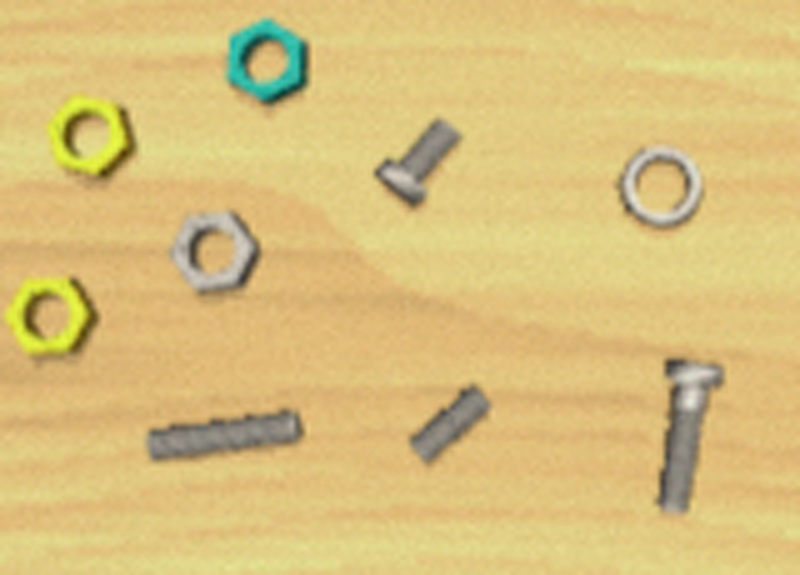

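View pics/c2.png

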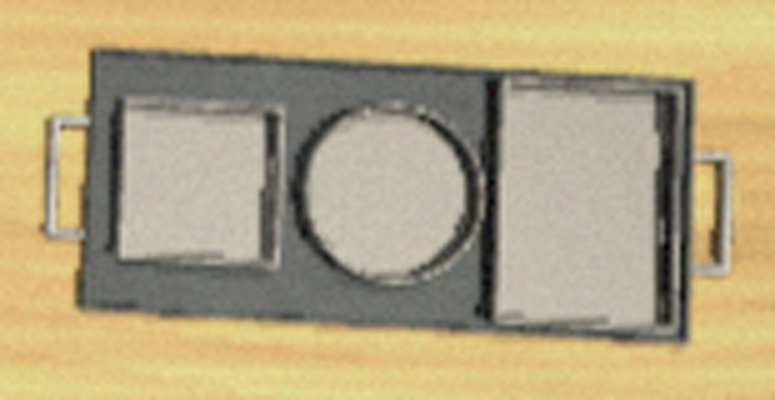

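The nut's top face is centred near crop (215,251). The short bolt runs from head (392,187) to tip (452,127), and the long bolt from head (693,365) to tip (674,510). The carrier corners are (93,50), (693,82), (686,340) and (80,307). From the loops' side, the bins run square, round, long.

```bash
cat >> h.py <<'E'
from scipy.spatial.transform import Rotation as R
def w(f,u,v,z):
    d=np.load('pics/'+f+'.npz');r=R.from_euler('xyz',d['a'],degrees=True).as_matrix()@np.linalg.inv(d['K'])@[u,v,1];return d['o']+r*(z-d['o'][2])/r[2]
def go(x,y,z,yaw):
    # shift (cm) and turn (deg) to a tool-down pose, in tool axes
    o=get_obs();r=R.from_euler('xyz',o['orientation'],degrees=True)
    t=R.from_euler('xyz',[180,0,yaw],degrees=True)
    return (r.inv().apply(np.array([x,y,z])-o['tool_pos'])*100).round(2),(r.inv()*t).as_rotvec(degrees=True).round(2)
E
python3 - <<'E'
from h import *
for n,ox,oy,u,v,z in [('nut',180,150,215,251,.024),('sbh',180,150,392,187,.016),('sbt',180,150,452,127,.01),('lbh',180,150,693,365,.016),('lbt',180,150,674,510,.008),('collar',180,150,661,187,.024),('ls',180,150,225,436,.01),('ss',180,150,450,424,.01),('sq',350,180,199,181,.027),('rd',350,180,389,193,.027),('c1',350,180,93,50,.012),('c2',350,180,693,82,.012),('c3',350,180,686,340,.012),('c4',350,180,80,307,.012),('lr',350,180,590,207,.027)]:
    print(n,w('top0.png',ox+(u+.5)/5-.5,oy+(v+.5)/5-.5,z).round(4))
E
```

```text
nut [0.5638 0.3616 0.024 ]
sbh [0.6064 0.2543 0.016 ]
sbt [0.6456 0.2188 0.01  ]
lbh [0.4986 0.0644 0.016 ]
lbt [0.4093 0.0747 0.008 ]
collar [0.608  0.0861 0.024 ]
ls [0.4499 0.3543 0.01  ]
ss [0.4597 0.2146 0.01  ]
sq [ 0.5227 -0.1533  0.027 ]
rd [ 0.5173 -0.269   0.027 ]
c1 [ 0.6041 -0.0892  0.012 ]
c2 [ 0.59   -0.4599  0.012 ]
c3 [ 0.4311 -0.4529  0.012 ]
c4 [ 0.4447 -0.0825  0.012 ]
lr [ 0.5108 -0.3909  0.027 ]
```

Run:
```python
from h import *
print(go(.5638,.3616,.2,-30))
```

```text
(array([41.94, 15.23,  2.6 ]), array([ 0.08, -0.02, 11.44]))
```

Call:
play_rows([
  [[42, 15.2, 2.6, 0, 0, 11.4, 0.75], [42, 15.2, 2.6, 0, 0, 11.4, 0.75], [42, 15.2, 2.6, 0, 0, 11.4, 0.75], [42, 15.2, 2.6, 0, 0, 11.4, 0.75], [42, 15.2, 2.6, 0, 0, 11.4, 0.75], [42, 15.2, 2.6, 0, 0, 11.4, 0.75], [42, 15.2, 2.6, 0, 0, 11.4, 0.75], [42, 15.2, 2.6, 0, 0, 11.4, 0.75], [42, 15.2, 2.6, 0, 0, 11.4, 0.75], [42, 15.2, 2.6, 0, 0, 11.4, 0.75], [42, 15.2, 2.6, 0, 0, 11.4, 0.75], [42, 15.2, 2.6, 0, 0, 11.4, 0.75], [42, 15.2, 2.6, 0, 0, 11.4, 0.75], [42, 15.2, 2.6, 0, 0, 11.4, 0.75], [42, 15.2, 2.6, 0, 0, 11.4, 0.75]],
])

```text
clock: 1.35
tool_pos: [0.564, 0.3627, 0.2005]
orientation: [180.0, 0.0, -29.9]
force: [-0.4, 0.1, 0.4]
opening: 0.0659
gripper_force: 0.0
```

Run:
```python
from h import *
s=save('wrist','w1.png');print(s['camera_matrix'],s['origin'],s['attitude']);o=get_obs();print(o['tool_pos'],o['orientation'])
```

```text
[[324.29169794   0.         320.31556477]
 [  0.         324.29169794 200.18562042]
 [  0.           0.           1.        ]] [0.62161382 0.33119751 0.35853123] [ 1.65898143e+02  4.92574190e-02 -1.19842199e+02]
[0.56384951 0.36295899 0.20063956] [-1.79994588e+02  5.30893281e-03 -2.98794012e+01]
```

View pics/w1.png

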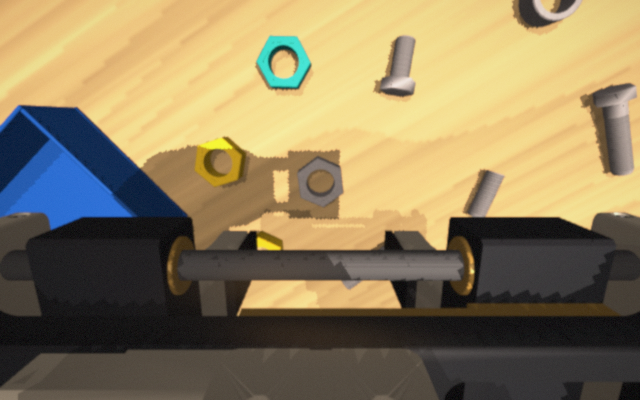

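The nut is at about (320,181), lined up between the fingers. I'll zoom in on its corners, and on the short bolt at (400,65).

Run:
```python
from h import *
im=cv2.imread('pics/w1.png')
a=cv2.resize(im[145:220,285:360],(500,500),interpolation=cv2.INTER_CUBIC)
cv2.imwrite('pics/c3.png',np.clip(a*1.8,0,255).astype(np.uint8))
```

```text
(no output)
```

View pics/c3.png

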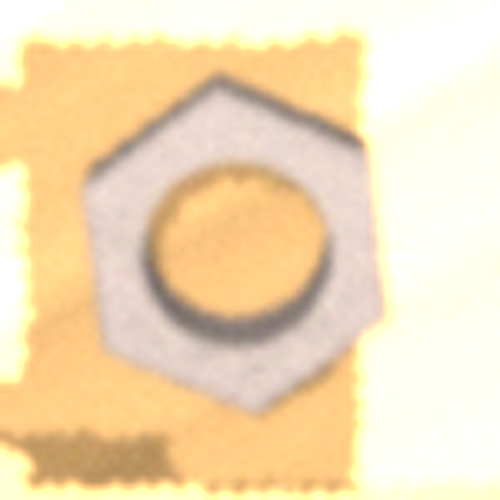

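The top-face corners in the crop are (220,85), (360,150), (380,315), (257,410), (105,347) and (88,183).

Run:
```python
from h import *
P=np.array([w('w1.png',285+.15*(u+.5)-.5,145+.15*(v+.5)-.5,.024) for u,v in [(220,85),(360,150),(380,315),(257,410),(105,347),(88,183)]])
c=P.mean(0);a=np.degrees(np.arctan2(*(P-c)[:,1::-1].T));print(c,np.linalg.norm((P-c),axis=1),a,a%60)
m=np.degrees(np.angle(np.exp(6j*np.radians(a)).mean()))/6;print('corner',m,'yaw for grasp',m+90+30, (m+120)%60)
for n,u,v,z in [('head',397,86,.015),('tip',404,40,.009)]: print(n,w('w1.png',u,v,z))
y=(m)%60-60
y=min([m+k*60 for k in range(-4,5)],key=lambda q:abs(q+30));print(y)
print(go(c[0],c[1],.005,y))
```

```text
[0.56612318 0.3639567  0.024     ] [0.02599    0.02505833 0.02526197 0.02632963 0.02598258 0.02528535] [ -24.75084222  -80.75331018 -144.38173135  157.83342114   97.37793075
   35.33656815] [35.24915778 39.24668982 35.61826865 37.83342114 37.37793075 35.33656815]
corner -23.22555533299167 yaw for grasp 96.77444466700832 36.774444667008325
head [0.61109096 0.24887681 0.015     ]
tip [0.64605897 0.22215806 0.009     ]
-23.22555533299167
(array([ 0.15, -0.2 , 19.56]), array([-0.01,  0.  , -6.65]))
```

Call:
play_rows([
  [[0.15, -0.2, 12, 0, 0, -6.6, 0.75], [0.15, -0.2, 12, 0, 0, -6.6, 0.75], [0.15, -0.2, 12, 0, 0, -6.6, 0.75], [0.15, -0.2, 15, 0, 0, -6.6, 0.75], [0.15, -0.2, 17, 0, 0, -6.6, 0.75], [0.15, -0.2, 18.5, 0, 0, -6.6, 0.75], [0.15, -0.2, 19.5, 0, 0, -6.6, 0.75], [0.15, -0.2, 19.6, 0, 0, -6.6, 0.75], [0.15, -0.2, 19.6, 0, 0, -6.6, 0.75], [0.15, -0.2, 19.6, 0, 0, -6.6, 0.45], [0.15, -0.2, 19.6, 0, 0, -6.6, 0.45], [0.15, -0.2, 19.6, 0, 0, -6.6, 0.3], [0.15, -0.2, 19.6, 0, 0, -6.6, 0.3], [0.15, -0.2, 19.6, 0, 0, -6.6, 0.3], [0.15, -0.2, 19.6, 0, 0, -6.6, 0.3]],
])

```text
clock: 2.65
tool_pos: [0.567, 0.3631, 0.0057]
orientation: [-180.0, -0.0, -23.3]
force: [-2.2, -1.6, 6.0]
opening: 0.046
gripper_force: 30.0
```

Run:
```python
from h import *
print(go(.5175,-.271,.15,-23.3))
```

```text
(array([ 20.59,  60.17, -14.45]), array([-0.03, -0.02, -0.05]))
```

Call:
play_rows([
  [[0, 0, -3, 0, 0, 0, 0.3], [0, 0, -7, 0, 0, 0, 0.3], [0, 0, -11, 0, 0, 0, 0.3], [1, 3, -14.5, 0, 0, 0, 0.3], [20.6, 60.2, -14.5, 0, 0, 0, 0.3], [20.6, 60.2, -14.5, 0, 0, 0, 0.3], [20.6, 60.2, -14.5, 0, 0, 0, 0.3], [20.6, 60.2, -14.5, 0, 0, 0, 0.3], [20.6, 60.2, -14.5, 0, 0, 0, 0.3], [20.6, 60.2, -14.5, 0, 0, 0, 0.3], [20.6, 60.2, -14.5, 0, 0, 0, 0.3], [20.6, 60.2, -14.5, 0, 0, 0, 0.3], [20.6, 60.2, -14.5, 0, 0, 0, 0.3], [20.6, 60.2, -14.5, 0, 0, 0, 0.3], [20.6, 60.2, -14.5, 0, 0, 0, 0.3], [20.6, 60.2, -14.5, 0, 0, 0, 0.3], [20.6, 60.2, -14.5, 0, 0, 0, 0.3], [20.6, 60.2, -14.5, 0, 0, 0, 0.3], [20.6, 60.2, -14.5, 0, 0, 0, 0.3], [20.6, 60.2, -14.5, 0, 0, 0, 0.3]],
])

```text
clock: 4.32
tool_pos: [0.5163, -0.2754, 0.1492]
orientation: [180.0, 0.0, -23.6]
force: [1.2, -0.3, -2.5]
opening: 0.0462
gripper_force: 30.0
```

Run:
```python
from h import *
print(go(.5175,-.271,.014,-23.3))
s=save('wrist','w2.png')
print(get_obs()['opening'])
```

```text
(array([-0.06, -0.46, 13.52]), array([ 0.03,  0.02, -0.3 ]))
0.046103821468134576
```

View pics/w2.png

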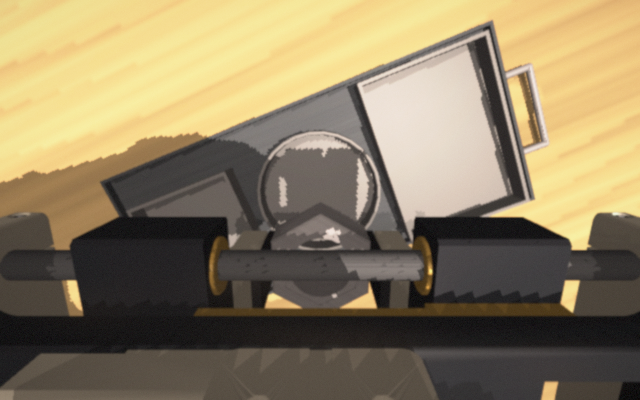

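The round bin's rim spans u 259–382 with its top at v 131, so its centre is near (320,187). The nut is held level.

Run:
```python
from h import *
print(w('w2.png',320,187,.027),get_obs()['tool_pos'],w('w2.png',320,131,.027))
```

```text
[ 0.52381945 -0.2767409   0.027     ] [ 0.51640365 -0.27353334  0.14898621] [ 0.56812618 -0.29604943  0.027     ]
```

Call:
play_rows([
  [[0, 0, 4, 0, 0, 0, 0.3], [0, 0, 8, 0, 0, 0, 0.3], [0, 0, 10, 0, 0, 0, 0.3], [0, 0, 12, 0, 0, 0, 0.3], [0, 0, 13, 0, 0, 0, 0.3], [0, 0, 13.6, 0, 0, 0, 0.3], [0, 0, 13.6, 0, 0, 0, 0.3], [0, 0, 13.6, 0, 0, 0, 0.6], [0, 0, 13.6, 0, 0, 0, 0.6], [0, 0, 13.6, 0, 0, 0, 0.6], [0, 0, 13.6, 0, 0, 0, 0.6], [0, 0, 12, 0, 0, 0, 0.6], [0, 0, 10, 0, 0, 0, 0.6], [0, 0, 6, 0, 0, 0, 0.6], [0, 0, 2, 0, 0, 0, 0.6], [0, 0, 0, 0, 0, 0, 0.6], [0, 0, 0, 0, 0, 0, 0.6]],
])

```text
clock: 5.78
tool_pos: [0.5206, -0.2723, 0.1563]
orientation: [-179.9, -0.6, -23.3]
force: [1.5, -0.1, -0.4]
opening: 0.0524
gripper_force: 0.0
```

Run:
```python
from h import *
h,t=np.array([.609,.251]),np.array([.646,.2205])
d=(t-h)/np.linalg.norm(t-h);print(np.linalg.norm(t-h),np.degrees(np.arctan2(d[1],d[0])))
o=get_obs();print(o['force'],o['joint_pos'])
print(go(.628,.236,.2,np.degrees(np.arctan2(d[1],d[0]))))
```

```text
0.047950495305053964 -39.49958852979807
[ 1.51144951 -0.13601199 -0.43776049] [ -8.49995094  15.1872819  -16.76529755   0.10243291 -57.44634496
  75.13922634]
(array([-10.2 , -50.94,  -4.41]), array([-0.15, -0.59, 16.19]))
```

Call:
play_rows([
  [[0, 0, -4.4, 0, -0.6, 0, 0.5], [-10.2, -51, -4.4, -0.1, -0.6, 16.2, 0.5], [-10.2, -51, -4.4, -0.1, -0.6, 16.2, 0.5], [-10.2, -51, -4.4, -0.1, -0.6, 16.2, 0.5], [-10.2, -51, -4.4, -0.1, -0.6, 16.2, 0.5], [-10.2, -51, -4.4, -0.1, -0.6, 16.2, 0.5], [-10.2, -51, -4.4, -0.1, -0.6, 16.2, 0.5], [-10.2, -51, -4.4, -0.1, -0.6, 16.2, 0.5], [-10.2, -51, -4.4, -0.1, -0.6, 16.2, 0.5], [-10.2, -51, -4.4, -0.1, -0.6, 16.2, 0.5], [-10.2, -51, -4.4, -0.1, -0.6, 16.2, 0.5], [-10.2, -51, -4.4, -0.1, -0.6, 16.2, 0.5], [-10.2, -51, -4.4, -0.1, -0.6, 16.2, 0.5], [-10.2, -51, -4.4, -0.1, -0.6, 16.2, 0.5], [-10.2, -51, -4.4, -0.1, -0.6, 16.2, 0.5], [-10.2, -51, -4.4, -0.1, -0.6, 16.2, 0.5], [-10.2, -51, -4.4, -0.1, -0.6, 16.2, 0.5], [-10.2, -51, -4.4, -0.1, -0.6, 16.2, 0.5], [-10.2, -51, -4.4, -0.1, -0.6, 16.2, 0.5]],
])

```text
clock: 7.37
tool_pos: [0.6259, 0.2363, 0.194]
orientation: [179.8, 0.6, -39.6]
force: [-0.1, 0.3, -0.4]
opening: 0.0438
gripper_force: 0.0
```

Run:
```python
from h import *
s=save('wrist','w3.png');im=s['frame'][:,:,::-1]
print(w('w3.png',320,180,.01),get_obs()['tool_pos'],get_obs()['orientation'])
cv2.imwrite('pics/c4.png',np.clip(cv2.resize(im[125:225,260:380],None,fx=5,fy=5,interpolation=cv2.INTER_CUBIC)*1.6,0,255).astype(np.uint8))
```

```text
[0.62680848 0.23754633 0.01      ] [0.62590268 0.23633007 0.19400559] [179.84147753   0.57215228 -39.62700575]
```

View pics/c4.png

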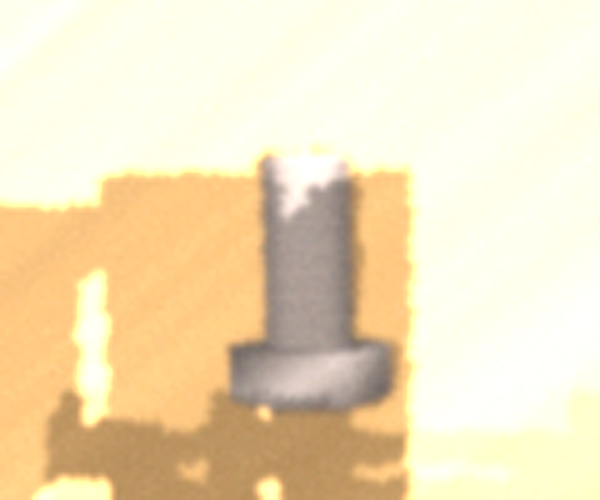

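The shank runs vertically from tip (305,155) to head (312,345) in the crop, so the grip point is near (309,255).

Run:
```python
from h import *
f=lambda u,v,z:w('w3.png',260+(u+.5)/5-.5,125+(v+.5)/5-.5,z)
t,h,g=f(305,155,.012),f(312,345,.014),f(309,255,.012)
d=t-h;y=np.degrees(np.arctan2(d[1],d[0]));print(t,h,g,np.linalg.norm(d),y,go(g[0],g[1],.003,y))
```

```text
[0.64669291 0.2203026  0.012     ] [0.61464402 0.24482722 0.014     ] [0.62982596 0.23312778 0.012     ] 0.04040530186216798 -37.424124297762184 (array([ 0.7 , -0.06, 19.09]), array([ 0.15,  0.58, -2.2 ]))
```

Call:
play_rows([
  [[0.7, 0, 4, 0.1, 0.6, -2.2, 0.5], [0.7, 0, 8, 0.1, 0.6, -2.2, 0.5], [0.7, 0, 12, 0.1, 0.6, -2.2, 0.5], [0.7, 0, 15, 0.1, 0.6, -2.2, 0.5], [0.7, 0, 17, 0.1, 0.6, -2.2, 0.5], [0.7, 0, 18, 0.1, 0.6, -2.2, 0.5], [0.7, 0, 18.7, 0.1, 0.6, -2.2, 0.5], [0.7, 0, 19, 0.1, 0.6, -2.2, 0.5], [0.7, 0, 19, 0.1, 0.6, -2.2, 0.5], [0.7, 0, 19, 0.1, 0.6, -2.2, 0.5]],
])

```text
clock: 8.25
tool_pos: [0.6303, 0.2342, 0.005]
orientation: [-180.0, -0.1, -37.3]
force: [0.3, 0.3, 0.4]
opening: 0.0439
gripper_force: 0.0
```

Call:
play_rows([
  [[0, 0, 0, 0, 0, 0, 0.1], [0, 0, 0, 0, 0, 0, 0.1], [0, 0, 0, 0, 0, 0, 0.1], [0, 0, 0, 0, 0, 0, 0.1], [0, 0, 0, 0, 0, 0, 0.1], [0, 0, 0, 0, 0, 0, 0.1]],
])

```text
clock: 8.75
tool_pos: [0.6295, 0.2338, 0.0039]
orientation: [179.9, -0.0, -37.3]
force: [-0.6, -0.7, 4.2]
opening: 0.0191
gripper_force: 29.9
```

Run:
```python
from h import *
print(go(.522,-.153,.15,-2.2),get_obs()['joint_pos'])
```

```text
(array([ 14.92,  37.29, -14.56]), array([ 7.000e-02, -1.000e-02, -3.515e+01])) [ 36.99243638  31.75275194 -13.37904068   0.06241776 -44.91722265
  15.61737059]
```

Call:
play_rows([
  [[0, 0, -3, 0, 0, 0, 0.1], [0, 0, -7, 0, 0, 0, 0.1], [0, 0, -11, 0, 0, 0, 0.1], [1, 2.5, -14.5, 0, 0, -5, 0.1], [15, 37.3, -14.6, 0, 0, -35, 0.1], [15, 37.3, -14.6, 0, 0, -35, 0.1], [15, 37.3, -14.6, 0, 0, -35, 0.1], [15, 37.3, -14.6, 0, 0, -35, 0.1], [15, 37.3, -14.6, 0, 0, -35, 0.1], [15, 37.3, -14.6, 0, 0, -35, 0.1], [15, 37.3, -14.6, 0, 0, -35, 0.1], [15, 37.3, -14.6, 0, 0, -35, 0.1], [15, 37.3, -14.6, 0, 0, -35, 0.1], [15, 37.3, -14.6, 0, 0, -35, 0.1], [15, 37.3, -14.6, 0, 0, -35, 0.1], [15, 37.3, -14.6, 0, 0, -35, 0.1], [15, 37.3, -14.6, 0, 0, -35, 0.1], [15, 37.3, -14.6, 0, 0, -35, 0.1], [15, 37.3, -14.6, 0, 0, -35, 0.1], [15, 37.3, -14.6, 0, 0, -35, 0.1]],
])

```text
clock: 10.42
tool_pos: [0.5228, -0.1526, 0.1499]
orientation: [179.9, 0.0, -2.3]
force: [-0.3, -0.1, -0.6]
opening: 0.0191
gripper_force: 29.9
```

Run:
```python
from h import *
s=save('wrist','w4.png');o=get_obs();print(go(.525,-.153,.013,-2.2),o['tool_pos'],o['opening'],o['gripper_force'])
```

```text
(array([ 2.400e-01, -1.000e-02,  1.369e+01]), array([ 0.07,  0.03, -0.07])) [ 0.52270736 -0.15279496  0.14994288] 0.01951998641343177 29.931163787841797
```

View pics/w4.png

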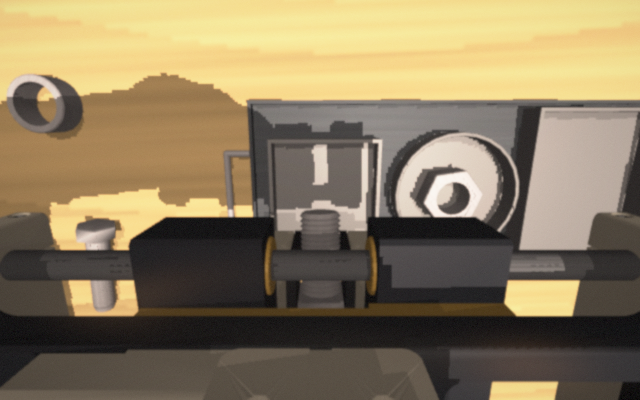

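The nut lies flat in the round bin at (452,193). The bolt is held level and centred over the square bin, whose rim spans u 270–380.

Call:
play_rows([
  [[0.2, 0.2, 4, 0, 0, 0, 0.1], [0.2, 0.2, 8, 0, 0, 0, 0.1], [0.2, 0.2, 10.5, 0, 0, 0, 0.1], [0.2, 0.2, 12, 0, 0, 0, 0.1], [0.2, 0.2, 13, 0, 0, 0, 0.1], [0.2, 0.2, 13.6, 0, 0, 0, 0.1], [0.2, 0.2, 13.6, 0, 0, 0, 0.1], [0.2, 0.2, 13.6, 0, 0, 0, 0.35], [0.2, 0.2, 13.6, 0, 0, 0, 0.35], [0.2, 0.2, 13.6, 0, 0, 0, 0.35], [0.2, 0.2, 13.6, 0, 0, 0, 0.35], [0.2, 0.2, 12, 0, 0, 0, 0.35], [0.2, 0.2, 10, 0, 0, 0, 0.35], [0.2, 0.2, 6, 0, 0, 0, 0.35], [0.2, 0.2, 2, 0, 0, 0, 0.35], [0, 0, 0, 0, 0, 0, 0.35], [0, 0, 0, 0, 0, 0, 0.35], [0, 0, 0, 0, 0, 0, 0.35]],
])

```text
clock: 11.97
tool_pos: [0.5234, -0.1535, 0.1523]
orientation: [180.0, -0.2, -2.3]
force: [-0.8, 0.3, -1.1]
opening: 0.0305
gripper_force: 0.0
```

Run:
```python
from h import *
h,t=np.array([.4986,.0644]),np.array([.4093,.0747]);d=t-h
y=np.degrees(np.arctan2(d[1],d[0]))+180;print(y)
print(go(.45,.069,.2,y))
```

```text
353.42049066507013
(array([ -8.22, -21.92,  -4.82]), array([ 0.03, -0.24,  4.23]))
```

Call:
play_rows([
  [[-8, -22, -4.8, 0, 0, 4.2, 0.5], [-8, -22, -4.8, 0, 0, 4.2, 0.5], [-8, -22, -4.8, 0, 0, 4.2, 0.5], [-8, -22, -4.8, 0, 0, 4.2, 0.5], [-8, -22, -4.8, 0, 0, 4.2, 0.5], [-8, -22, -4.8, 0, 0, 4.2, 0.5], [-8, -22, -4.8, 0, 0, 4.2, 0.5], [-8, -22, -4.8, 0, 0, 4.2, 0.5], [-8, -22, -4.8, 0, 0, 4.2, 0.5], [-8, -22, -4.8, 0, 0, 4.2, 0.5]],
])

```text
clock: 12.8
tool_pos: [0.4513, 0.0687, 0.197]
orientation: [179.9, 0.1, -6.6]
force: [-0.2, -0.4, -0.1]
opening: 0.0441
gripper_force: 0.0
```

Run:
```python
from h import *
s=save('wrist','w5.png');im=s['frame'][:,:,::-1]
print(get_obs()['tool_pos'],get_obs()['orientation'])
cv2.imwrite('pics/c5.png',np.clip(cv2.resize(im[80:280,220:460],None,fx=3,fy=3,interpolation=cv2.INTER_CUBIC)*1.5,0,255).astype(np.uint8))
```

```text
[0.45139296 0.06853131 0.19706766] [ 1.79876120e+02  9.31115628e-02 -6.63842036e+00]
```

View pics/c5.png

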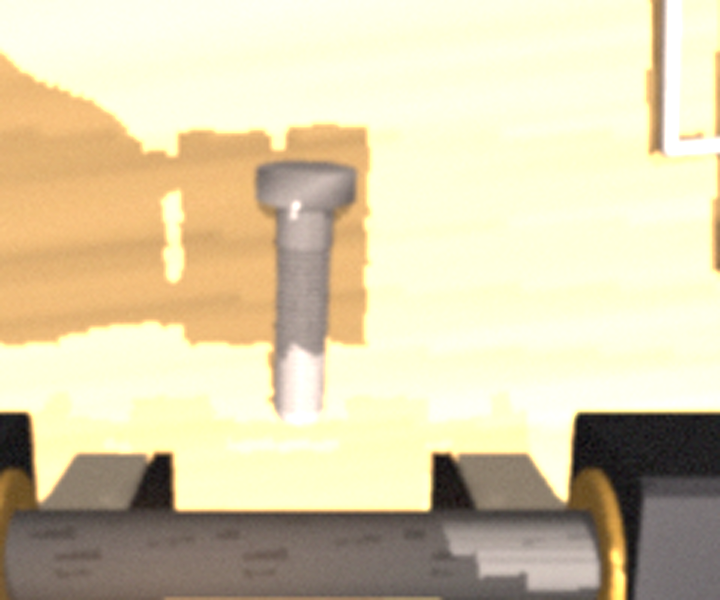

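The shank runs from the head's underside at (304,212) to the tip at (299,415).

Run:
```python
from h import *
f=lambda u,v,z:w('w5.png',220+(u+.5)/3-.5,80+(v+.5)/3-.5,z)
h,t=f(304,212,.014),f(299,415,.010)
d=h-t;y=np.degrees(np.arctan2(d[1],d[0]));g=h-d*.35;print(h,t,g,np.linalg.norm(d),y,go(g[0],g[1],.004,y))
```

```text
[0.48513315 0.06504656 0.014     ] [0.41070065 0.07538912 0.01      ] [0.45908178 0.06866645 0.0126    ] 0.07525401087483786 -7.910720746750742 (array([ 0.79, -0.14, 19.31]), array([0.12, 0.09, 1.27]))
```

Call:
play_rows([
  [[0.8, -0.1, 4, 0, 0, 1.3, 0.5], [0.8, -0.1, 8, 0, 0, 1.3, 0.5], [0.8, -0.1, 12, 0, 0, 1.3, 0.5], [0.8, -0.1, 15, 0, 0, 1.3, 0.5], [0.8, -0.1, 17, 0, 0, 1.3, 0.5], [0.8, -0.1, 18.5, 0, 0, 1.3, 0.5], [0.8, -0.1, 19.3, 0, 0, 1.3, 0.5], [0.8, -0.1, 19.3, 0, 0, 1.3, 0.5], [0.8, -0.1, 19.3, 0, 0, 1.3, 0.5], [0.8, -0.1, 19.3, 0, 0, 1.3, 0.1], [0.8, -0.1, 19.3, 0, 0, 1.3, 0.1], [0.8, -0.1, 19.3, 0, 0, 1.3, 0.1], [0.8, -0.1, 19.3, 0, 0, 1.3, 0.1], [0.8, -0.1, 19.3, 0, 0, 1.3, 0.1], [0.8, -0.1, 19.3, 0, 0, 1.3, 0.1]],
])

```text
clock: 14.1
tool_pos: [0.4595, 0.0692, 0.0054]
orientation: [179.9, 0.0, -7.8]
force: [-1.9, -3.7, 7.5]
opening: 0.0193
gripper_force: 29.8
```

Run:
```python
from h import *
print(go(.516,-.389,.15,-2.2))
```

```text
(array([ 11.84,  44.64, -14.4 ]), array([ 0.08,  0.01, -5.63]))
```

Call:
play_rows([
  [[0, 0, -3, 0, 0, 0, 0.1], [0, 0, -7, 0, 0, 0, 0.1], [0, 0, -11, 0, 0, 0, 0.1], [1, 3, -14.4, 0, 0, -1, 0.1], [12, 44.7, -14.4, 0, 0, -5.6, 0.1], [12, 44.7, -14.4, 0, 0, -5.6, 0.1], [12, 44.7, -14.4, 0, 0, -5.6, 0.1], [12, 44.7, -14.4, 0, 0, -5.6, 0.1], [12, 44.7, -14.4, 0, 0, -5.6, 0.1], [12, 44.7, -14.4, 0, 0, -5.6, 0.1], [12, 44.7, -14.4, 0, 0, -5.6, 0.1], [12, 44.7, -14.4, 0, 0, -5.6, 0.1], [12, 44.7, -14.4, 0, 0, -5.6, 0.1], [12, 44.7, -14.4, 0, 0, -5.6, 0.1], [12, 44.7, -14.4, 0, 0, -5.6, 0.1], [12, 44.7, -14.4, 0, 0, -5.6, 0.1], [12, 44.7, -14.4, 0, 0, -5.6, 0.1], [12, 44.7, -14.4, 0, 0, -5.6, 0.1], [12, 44.7, -14.4, 0, 0, -5.6, 0.1]],
])

```text
clock: 15.68
tool_pos: [0.5173, -0.3885, 0.1492]
orientation: [180.0, 0.0, -2.2]
force: [0.9, 0.5, -2.1]
opening: 0.0193
gripper_force: 29.8
```

Run:
```python
from h import *
s=save('wrist','w6.png');o=get_obs();print(go(.518,-.389,.014,-2.2),o['tool_pos'],o['opening'],o['gripper_force'])
```

```text
(array([ 0.06,  0.04, 13.54]), array([0.05, 0.03, 0.02])) [ 0.51745532 -0.38847268  0.1494158 ] 0.019109116040753094 29.79292184114456
```

View pics/w6.png

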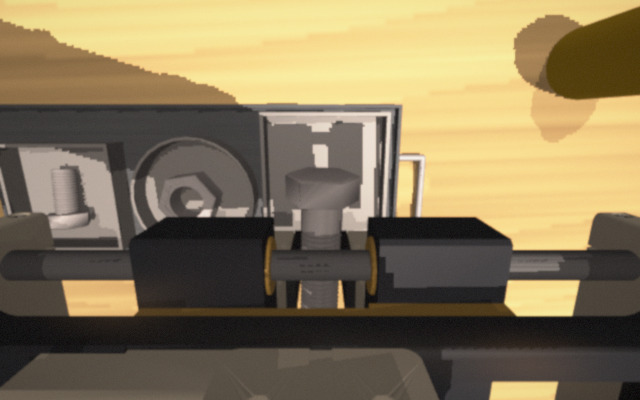

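The long bolt is level and centred over the long bin, with its head at (322,188). The short bolt lies in the square bin and the nut in the round bin. Next I lower it, release, and back off.

Call:
play_rows([
  [[0, 0, 4, 0, 0, 0, 0.1], [0, 0, 8, 0, 0, 0, 0.1], [0, 0, 10.5, 0, 0, 0, 0.1], [0, 0, 12, 0, 0, 0, 0.1], [0, 0, 13, 0, 0, 0, 0.1], [0, 0, 13.5, 0, 0, 0, 0.1], [0, 0, 13.5, 0, 0, 0, 0.1], [0, 0, 13.5, 0, 0, 0, 0.35], [0, 0, 13.5, 0, 0, 0, 0.35], [0, 0, 13.5, 0, 0, 0, 0.35], [0, 0, 13.5, 0, 0, 0, 0.35], [0, 0, 12, 0, 0, 0, 0.35], [0, 0, 10, 0, 0, 0, 0.35], [0, 0, 6, 0, 0, 0, 0.35], [0, 0, 2, 0, 0, 0, 0.35], [0, 0, -3, 0, 0, 0, 0.35], [-6, -12, -6, 0, 0, 0, 0.35], [-6, -20, -6, 0, 0, 0, 0.35], [-6, -20, -6, 0, 0, 0, 0.35], [-6, -20, -6, 0, 0, 0, 0.35]],
])

```text
clock: 17.4
tool_pos: [0.4743, -0.2312, 0.203]
orientation: [179.9, -0.1, -2.3]
force: [0.6, 1.3, -0.4]
opening: 0.0308
gripper_force: 0.0
```

Call:
play_rows([
  [[0, -15, 0, 0, 0, 0, 0.35], [0, -15, 0, 0, 0, 0, 0.35], [0, -15, 0, 0, 0, 0, 0.35], [0, -15, 0, 0, 0, 0, 0.35], [0, -15, 0, 0, 0, 0, 0.35], [0, -15, 0, 0, 0, 0, 0.35], [0, -15, 0, 0, 0, 0, 0.35], [0, -15, 0, 0, 0, 0, 0.35]],
])

```text
clock: 18.07
tool_pos: [0.4809, -0.0832, 0.2019]
orientation: [179.9, 0.0, -2.3]
force: [-0.5, -0.1, -0.4]
opening: 0.0306
gripper_force: 0.0
```

Run:
```python
from h import *
s=save('scene','s2.png');im=s['frame'][:,:,::-1]
cv2.imwrite('pics/c6.png',np.clip(cv2.resize(im[120:320,150:420],None,fx=2.9,fy=2.9,interpolation=cv2.INTER_CUBIC)*1.4,0,255).astype(np.uint8))
```

```text
(no output)
```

View pics/c6.png

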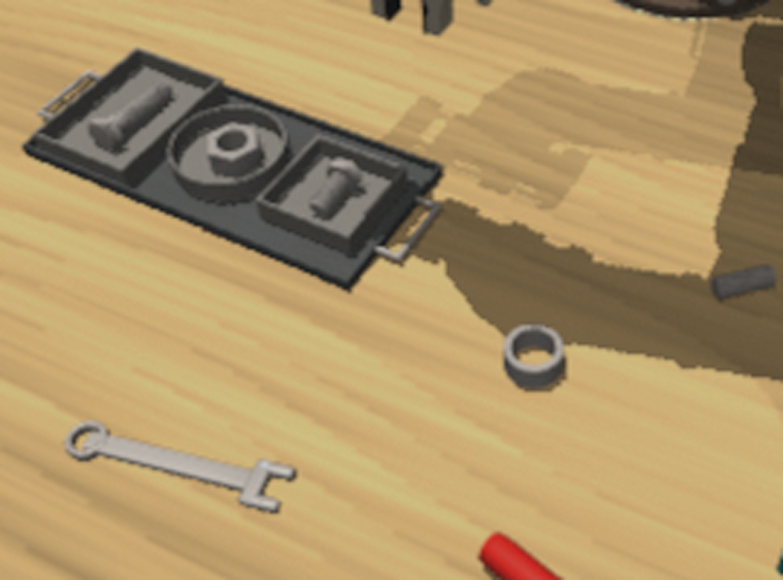

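All three pieces lie in their bins: long bolt (130,115), nut (233,147) and short bolt (338,185). The robot is clear of everything, so I'm handing in.

```bash
python3 -c "
from plant import close_job;print(close_job())"
```

```text
the job is handed in; nothing more can be done
None
```

The long bolt, short bolt and nut are in their bins, the studs and collar were left alone, and the job was handed in at about 18 s; no verdict came back, but the last picture showed all three pieces in place.

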